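# Level the scale stand in the dental surgery

## Task

The little scale's white stand is out of level. Slide the yellow spirit level into the blue-railed slot on the stand, in from its flared mouth and under the bridge until it is home against the stop; then turn the orange levelling foot so that, with the level pressed flat down on its springy bed, the bubble sits centred between the two black lines. Finish while pressing the outer end of the level down and keep pressing, with the bubble centred, and leave the things around the stand where they are.

Things in the scene. Friction and masses are not known exactly. Their poses are not given: they have to be found in the camera images.
- level: yellow spirit level, a bar 120 (its x) x 24 (y) x 30 mm (z), about 130 g, lying on the table; across the middle of its top a clear yellow-green block (48 mm long, solid, may be gripped) holds the bubble; a red press pad on top of each end. Origin: centre of the underside. Its +x end starts within about 35 degrees of world +y; either end may go in first
- bubble (a joint): bubble, a dark bar 10 mm long at the top of the level's clear block, on an arc of 250 mm radius; value in rad, 0 = centred, + towards the level's +x end, limits -0.062 and 0.062. It runs to the higher end; its value is the level's slope (1 mm = 0.004 rad); settles in 1 s. Black lines lie 8.5 mm either side of the middle: centred means within 3 mm (0.012 rad), its ends clear of both lines
- pad (a point): centre of the red press pad on top of the level's +x end: 46 mm from the level's middle, 30 mm above its underside
- slot_home (a point): on the slot's floor, where the level's origin lies when home. Frame of the springy bed: y along the slot from closed end to mouth, z up. Slot 26.5 mm wide between blue rails 6 mm high, 5 mm thick. Stop 60 mm to -y; a bridge covers the last 14 mm before it, 36 mm above the floor beneath, 40 on top, so the level goes in along the slot from the mouth, its underside 0 to 5 mm above the floor
- slot_mouth (a point): on the slot's floor, 64 mm to +y of slot_home, where the straight rails begin; flared guides, also 6 mm high, run 20 mm further out. The level's outer end lies 4 mm inside this point when home. Beyond the flare lies only the flat plate, at least 3 mm below the slot's floor
- bed (a joint): springy bed of the slot, hinged at the closed end: 0 = sprung up (mouth end raised, leaning 0.035 rad against the plate, so the bubble reads false), 0.035 = pressed flat on the plate, a firm stop. About 5 N on the outer press pad brings it down; let go, it springs up again
- foot (a joint): orange levelling foot at the plate's mouth end: rad, grows clockwise seen from above, limits 0 and 4.2, stays where left, 0.16 N m to turn. Each rad clockwise raises the plate's mouth end by 0.025 rad (moving the bubble 6 mm towards the mouth end) and its own knob by 5.5 mm. It starts 0.7 to 2.1 rad too low, depending also on the bench's unknown slope: read the bubble
- foot_grip (a point): on the axis of the orange foot, 7 mm below the top of its bar grip: bar 41 mm long along this frame's x, 14 mm thick along y, standing on a round disc of 44 mm diameter whose top is 23 mm below this point. The frame turns with the foot. The plate's top is 37 mm below the point; the nearest edge of the grey scale is 73 mm away, its top 17 mm below the point's level
- stand: black mat under the scale stand, 200 (x) x 290 (y) mm; origin: its centre, on the table; it does not move. In its frame the foot is at x 45, y 100 mm, the slot's middle at x -45, y -15 mm, mouth towards +y, the plate's hinge along x at y -120. The white plate, 180 x 262 mm, has its top about 46 mm above the table, the scale's pan 70 mm
- tub: bystander: white wipes tub, 90 mm diameter, 170 mm high; origin: centre of underside
- spray: bystander: spray can, 56 mm diameter, 190 mm high; origin: centre of underside
- carton: bystander: blue carton 70 x 110 x 50 mm; origin: centre of underside
- pot: bystander: steel bowl, 90 mm diameter, 50 mm high; origin: centre of underside
- cup: bystander: white plastic cup, 72 mm diameter, 80 mm high; origin: centre of underside
- brush: bystander: brush 170 mm long with orange handle, lying on the table; origin: middle of its length, at its underside
There are look-alikes about, which are no part of the job. What is meant by the level is not purple, and is the smaller of those in its own colour.

How it is judged (in metres and radians):
On the way:
1. the level lies home in the slot (distance between level and slot_home below 0.006 m and angle between the x axis of level and the y axis of slot_home, either way round below 0.05 rad and angle between the z axis of level and the z axis of slot_home, either way round below 0.05 rad), for 0.2 s.
At the end, for the whole second after the job is handed in: The level lies home in the slot (within 6 mm, flat on the bed), the gripper's fingers still press on it with more than 2 N, the bed is pressed flat (joint above 0.031 rad) and the bubble stays within 3 mm (0.012 rad) of its centre (distance between level and slot_home below 0.006 m and angle between the x axis of level and the y axis of slot_home, either way round below 0.05 rad and angle between the z axis of level and the z axis of slot_home, either way round below 0.02 rad and value of joint bed above 0.031 rad and contact force between the fingers and level above 2 N and value of joint bubble between -0.012 and 0.012 rad and linear speed of level below 0.02 m/s); the arm keeps its last pose, push and grip.
It fails at once if a bystander is moved more than 30 mm (distance of any of tub, spray, carton, pot, cup, brush from where it was at the start of the episode above 0.03 m).
It also fails if it takes over 72 s, if anything falls off the work surface, if the arm or the gripper's body presses on something with over 40 N, if the wrist force passes 120 N, or if a joint passes its speed limit or range.

## Robot

A 6-joint arm with a two-finger parallel gripper is mounted at the origin on the work surface. World frame = base frame: x ahead of the robot, y to its left, z up, the work surface at z = 0. Lengths are in mm, angles in degrees, forces in N, time in s.
With the tool pointing down it reaches from about 275 to 725 mm from the base axis. Payload 15.9 kg.
Tool frame: the origin (TCP) lies midway between the tips of the shut fingers; the grasp point (between the pads) lies 19 mm behind it; z points along the fingers, y is the line along which they close (so a half turn about z gives the same grasp; the last joint's range is limited). The gripper opens to 85 mm and grips with 20 to 120 N. Pads are 22 mm wide; open, the fingers measure 114 mm over their backs; the gripper's body (76 mm by 85 mm) begins 54 mm behind the grasp point. The pads swing forward as they close: fully open they stand 13 mm farther back than shut.
Start: joints at [-74.37, 12.198, -1.971, 75.831, 0, 90], TCP at [134.709, -481.497, 231.306] pointing down, gripper open.
Joint ranges: [-170.91, 170.91], [-42.67, 98.43], [-65.05, 77.54], [-120.47, 116.71], [-90, 82.35], [-180, 180]. Speed limits (degrees/s): [108.29, 108.29, 136.94, 147.25, 180, 180].

## Interface

Orientations are given as a 3x3 rotation matrix whose columns are the frame's x, y, z axes.
In Python, from bench import readout, viewer, close_job gives the robot as it stands.
- The arm moves only by the tool servo_tool, never from a script. Its argument "motion" is a list of rows, each an object with "travel": the shift along the world's x, y, z in cm, a list of three; "twist": the turn, a rotation vector about the world's x, y, z in rad, a list of three; "gripper": the finger opening in cm, from 0 to 8.54. A call has 1 to 10 rows; each row is the pose to reach, as a shift and turn from the pose commanded when the call began; what a row does not reach only later rows make up. A row lasts 1/8 s, in which the tool goes at most 62.5 mm and 10.7 degrees, less where a joint would pass 70% of its speed; a pose out of reach is approached as far as the arm can. A call with a gripper value outside its range is refused whole. The fingers move at their own pace and stop on an object; the grip force is fixed at half the most. Time passes only in rows, so rows that repeat a pose let the fingers close. It gives the time, the measured TCP pose, the force, the opening and the grip force at its end, in the units of the state.
- readout.state(): the state, without advancing time (a new reading comes with each control period).
- viewer.capture(name): name is "scene" or "top" or "wrist"; returns a dict with "frame" (420x560x3 uint8, blue, green, red), "mtx" (3x3 intrinsics, pixels), "camera_from_world" (4x4, takes a point from world to camera coordinates). Camera axes: x right, y down, z forward; pixel columns grow to the right and rows downward; lengths in mm; the calibration is good to about 2 mm. A picture is of the moment at which its call begins. There is no depth.
- close_job(): hands the job in; it is judged then, once.
The state is a dict: "clock": time; "joints": joint angles; "joint_velocities": joint speeds; "joint_efforts": joint torques, N m; "position": TCP position; "eef_rot": TCP orientation; "wrist_force": force on the tool from outside, world axes, zero at the start; "torque": the same for the moment, N m; "finger_gap": opening from 0.0 (shut) to 1.0 (fully open); "grip_force": force on a finger pad.
Only numpy, scipy, OpenCV 4.12 (cv2) and the standard library are available. Lean on these libraries where they do the work, as an engineer would, in place of code of your own. Each camera call takes 0.05 s, during which the arm holds its last target. There are 200 camera calls.

## Working session

There is one attempt and no reset: what is moved stays moved. The work goes in short steps, Python scripts to look and compute and a tool call to move; the robot and the scene stay as the last step left them, time stands still between calls to the robot, and variables do not carry over. Pictures are saved under pics/ and viewed, at most 10 in all, crops included, and the job is handed in when it is done.

Besides the shell and the picture viewer there is one more tool, called after "Request:" as name([rows], argument=value, ...), one row to a line, values as JSON. servo_tool: Moves the arm, as the interface text tells. Its arguments: {"type":"object","properties":{"motion":{"type":"array"}},"required":["motion"]}

```bash
mkdir -p pics; ls; cat > h.py <<'E'
import numpy as np, cv2
from bench import readout, viewer
def cap(n,save=None):
    c=viewer.capture(n); 
    if save: cv2.imwrite('pics/'+save+'.png',c['frame'])
    return c
def ray(c,uv):
    T=np.array(c['camera_from_world']);R=T[:3,:3];t=T[:3,3]
    o=-R.T@t; d=R.T@np.linalg.inv(c['mtx'])@np.array([uv[0],uv[1],1.]); return o,d
def onz(c,uv,z):
    o,d=ray(c,uv); return o+d*(z-o[2])/d[2]
def proj(c,p):
    T=np.array(c['camera_from_world']);q=T[:3,:3]@np.array(p,float)+T[:3,3]; q=np.array(c['mtx'])@q; return q[:2]/q[2]
E
python3 - <<'E'
from h import *
import pickle
d={}
for n in('top','scene'):
    c=cap(n,n+'0'); d[n]=c; print(n,np.round(ray(c,(280,210))[0]),np.round(ray(c,(280,210))[1],2))
pickle.dump(d,open('c0.pkl','wb'))
print(readout.state())
E
```

```text
pics
top [ 353.   17. 1053.] [ 0.13 -0.04 -0.99]
scene [954. 792. 585.] [-0.41 -0.71 -0.56]
{'clock': 0.1, 'joints': array([-7.43710031e+01,  1.22217974e+01, -2.00523816e+00,  7.58303276e+01,
       -1.29242877e-03,  8.99984736e+01]), 'joint_velocities': array([ 0.04574181, -0.06443883,  0.08770702,  0.04367971, -0.08585249,
       -0.01697182]), 'joint_efforts': array([ 1.07433112e-03, -6.87250113e+01,  4.87805593e+01,  1.20944341e-02,
       -6.19568823e-06, -7.41584415e-06]), 'position': array([ 134.61429535, -481.22030611,  230.86315808]), 'eef_rot': array([[ 9.63019162e-01,  2.69432755e-01, -2.91446846e-04],
       [ 2.69432911e-01, -9.63018685e-01,  9.58080631e-04],
       [-2.25304547e-05, -1.00117538e-03, -9.99999499e-01]]), 'wrist_force': array([-0.43173832,  0.03617675, -0.36433047]), 'torque': array([-0.01939046, -0.01702112,  0.00849758]), 'grip_force': 0.0, 'finger_gap': 0.9973089265501085}
```

View pics/top0.png

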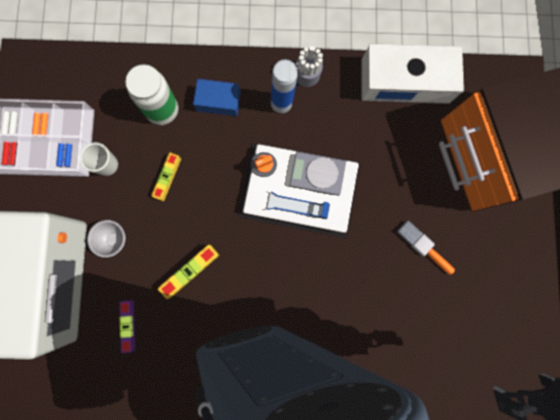

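View pics/scene0.png

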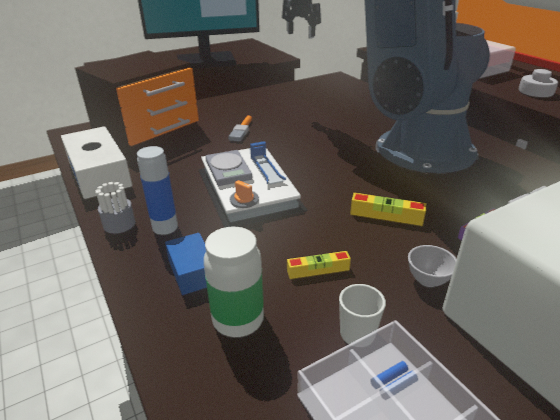

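The small yellow level is at about (166,177) in the top view. The stand's plate spans (243..358, 146..232), with its mouth at the left, near (268,203). The foot is at (263,163).

```bash
cat > m.py <<'E'
from h import *
import pickle
d=pickle.load(open('c0.pkl','rb'))
c=d['top'];s=d['scene']
for n,uv,z in [('lev a',(173,155),30),('lev b',(159,200),30),('foot',(263,162),88),('pl1',(257,146),46),('pl2',(358,160),46),('pl3',(347,232),46),('pl4',(243,214),46),('mouth',(268,203),46),('bridge',(325,210),88),
 ('tub',(155,95),0),('cup',(100,160),40),('big',(188,271),30),('spray',(284,86),0),('carton',(217,97),50),('pot',(106,239),50)]:
    print(n,np.round(onz(c,uv,z)))
f=c['frame'];h=cv2.cvtColor(f,cv2.COLOR_BGR2HSV)
crop=f[130:245,140:370]; cv2.imwrite('pics/crop1.png',cv2.resize(crop,None,fx=3.4,fy=3.4,interpolation=cv2.INTER_CUBIC))
m=cv2.inRange(h,(0,90,60),(75,255,255)); m[:, :145]=0;m[:,190:]=0;m[:150]=0;m[205:]=0
m2=cv2.inRange(h,(0,90,60),(179,255,255));m2[:, :145]=0;m2[:,190:]=0;m2[:150]=0;m2[205:]=0
cs,_=cv2.findContours(m2,0,2); k=max(cs,key=cv2.contourArea); r=cv2.minAreaRect(k);print(r)
b=cv2.boxPoints(r);P=np.array([onz(c,p,20)for p in b]);print(P.round(),P.mean(0))
E
python3 m.py
```

```text
lev a [623. 256.  30.]
lev b [505. 284.  30.]
foot [597.  23.  88.]
pl1 [649.  40.  46.]
pl2 [ 620. -218.   46.]
pl3 [ 436. -191.   46.]
pl4 [474.  70.  46.]
mouth [503.   8.  46.]
bridge [ 484. -129.   88.]
tub [796. 320.   0.]
cup [602. 437.  40.]
big [329. 202.  30.]
spray [833. -27.   0.]
carton [775. 147.  50.]
pot [402. 403.  50.]
((166.34695434570312, 176.19264221191406), (16.244342803955078, 51.00858688354492), 22.520565032958984)
[[515. 313.  20.]
 [640. 270.  20.]
 [625. 230.  20.]
 [500. 274.  20.]] [569.97080761 271.8271991   20.        ]
```

View pics/crop1.png

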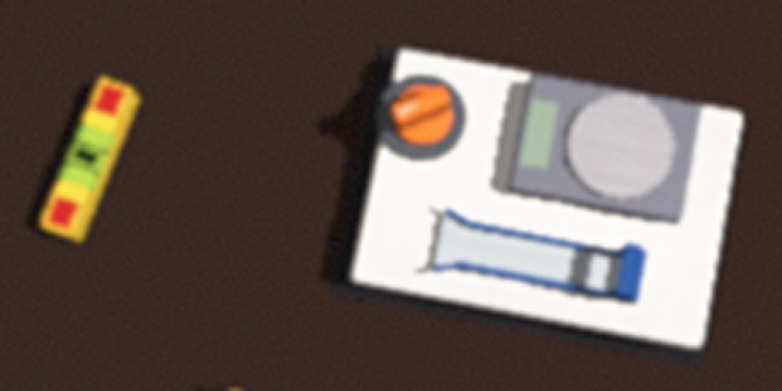

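The crop shows the level lying mostly along world x. The slot's flare is at crop (440,240) and its stop at (630,273). The foot's bar is roughly along +y, slightly tilted. Next I'll test how the wrist joint turns.

Request:
servo_tool([
  {"travel":[2,2,2],"twist":[0,0,0.18],"gripper":8.5},
  {"travel":[2,2,2],"twist":[0,0,0.18],"gripper":8.5},
])

```text
clock: 0.35
position: [155.6, -461.2, 252.3]
eef_rot: [[0.898, 0.44, 0.001], [0.44, -0.898, -0.001], [0.0, 0.001, -1.0]]
wrist_force: [-0.4, -0.8, -0.0]
finger_gap: 0.999
grip_force: 0.0
```

```bash
python3 - <<'E'
from h import *
print(readout.state()['joints'])
import pickle
d=pickle.load(open('c0.pkl','rb'));c=d['top']
h=cv2.cvtColor(c['frame'],cv2.COLOR_BGR2HSV)
m=cv2.inRange(h,(0,130,110),(8,255,255))|cv2.inRange(h,(172,130,110),(179,255,255))
n,l,st,ce=cv2.connectedComponentsWithStats(m)
for i in range(1,n):
    if st[i,4]>8 : print(st[i,4],ce[i].round(1),onz(c,ce[i],30).round(1))
w=cap('wrist','w0'); T=w['camera_from_world']; print(ray(w,(280,210)), readout.state()['position'], w['mtx'])
m=cv2.inRange(h,(100,120,60),(125,255,255)); m[:, :240]=0;m[:,360:]=0;m[:185]=0;m[240:]=0
k=np.argwhere(m)[:,::-1]; print(len(k)); r=cv2.minAreaRect(k.astype(np.float32)); print(r,[onz(c,p,58).round() for p in cv2.boxPoints(r)])
E
```

```text
[-7.13641487e+01  1.04037486e+01 -1.17415458e+00  7.83462004e+01
  1.28008937e-02  8.25156539e+01]
273 [  8.7 153.2] [615.5 674.8  30. ]
33 [171.7 158.9] [612.9 258.4  30. ]
35 [157.9 192. ] [525.7 288.6  30. ]
81 [206.9 254.5] [371.1 157.1  30. ]
88 [167.9 288.3] [285.6 249.3  30. ]
(array([ 219.61706776, -429.52170021,  395.63005903]), array([-0.27137421, -0.11822708, -0.95544011])) [ 155.05979587 -461.4594873   251.52054975] [[307.11735686   0.         284.45336367]
 [  0.         307.11735686 204.88719279]
 [  0.           0.           1.        ]]
95
((302.0, 209.5), (15.0, 52.0), 90.0) [array([504., -12.,  58.]), array([ 508., -141.,   58.]), array([ 471., -141.,   58.]), array([467., -12.,  58.])]
```

Request:
servo_tool([
  {"travel":[41.4,73.5,0],"twist":[0,0,2.36],"gripper":8.5},
  {"travel":[41.4,73.5,0],"twist":[0,0,2.36],"gripper":8.5},
  {"travel":[41.4,73.5,0],"twist":[0,0,2.36],"gripper":8.5},
  {"travel":[41.4,73.5,0],"twist":[0,0,2.36],"gripper":8.5},
  {"travel":[41.4,73.5,0],"twist":[0,0,2.36],"gripper":8.5},
  {"travel":[41.4,73.5,0],"twist":[0,0,2.36],"gripper":8.5},
  {"travel":[41.4,73.5,0],"twist":[0,0,2.36],"gripper":8.5},
  {"travel":[41.4,73.5,0],"twist":[0,0,2.36],"gripper":8.5},
  {"travel":[41.4,73.5,0],"twist":[0,0,2.36],"gripper":8.5},
  {"travel":[41.4,73.5,0],"twist":[0,0,2.36],"gripper":8.5},
])

```text
clock: 1.65
position: [460.3, 81.1, 250.7]
eef_rot: [[-0.681, 0.733, -0.0], [0.733, 0.681, -0.0], [-0.0, -0.001, -1.0]]
wrist_force: [1.1, -0.6, 0.8]
finger_gap: 0.997
grip_force: 0.0
```

```bash
python3 -c "
from h import *
print(readout.state()['joints'])"
```

```text
[ 1.00035282e+01  8.21053745e+00 -4.02814503e+00  7.77834227e+01
 -1.88432527e-02  5.71063462e+01]
```

Request:
servo_tool([
  {"travel":[10.9,19.2,-5],"twist":[0,0,0.49],"gripper":8.5},
  {"travel":[10.9,19.2,-5],"twist":[0,0,0.49],"gripper":8.5},
  {"travel":[10.9,19.2,-5],"twist":[0,0,0.49],"gripper":8.5},
  {"travel":[10.9,19.2,-5],"twist":[0,0,0.49],"gripper":8.5},
  {"travel":[10.9,19.2,-5],"twist":[0,0,0.49],"gripper":8.5},
  {"travel":[10.9,19.2,-5],"twist":[0,0,0.49],"gripper":8.5},
])

```text
clock: 2.4
position: [568.5, 270.6, 200.7]
eef_rot: [[-0.944, 0.331, -0.001], [0.331, 0.944, -0.001], [0.001, -0.001, -1.0]]
wrist_force: [-0.1, -0.4, 0.2]
finger_gap: 0.996
grip_force: 0.0
```

```bash
cat >> h.py <<'E'
def reds(c,z,amin=30):
    h=cv2.cvtColor(c['frame'],cv2.COLOR_BGR2HSV)
    m=cv2.inRange(h,(0,130,90),(8,255,255))|cv2.inRange(h,(172,130,90),(179,255,255))
    n,l,st,ce=cv2.connectedComponentsWithStats(m)
    return [(int(st[i,4]),ce[i].round(1),onz(c,ce[i],z).round(1)) for i in range(1,n) if st[i,4]>amin]
E
python3 - <<'E'
from h import *
w=cap('wrist','w1'); s=readout.state(); print(s['position'],s['eef_rot'].round(3))
for r in reds(w,30): print(r)
E
```

```text
[568.48648276 270.36950594 201.26339736] [[-0.943  0.332 -0.   ]
 [ 0.332  0.943 -0.   ]
 [ 0.    -0.    -1.   ]]
(1019, array([85.2, 25. ]), array([366.9, 149.3,  30. ]))
(374, array([286. , 142.5]), array([526.8, 287. ,  30. ]))
(288, array([286.5, 228.5]), array([613.9, 257.1,  30. ]))
```

View pics/w1.png

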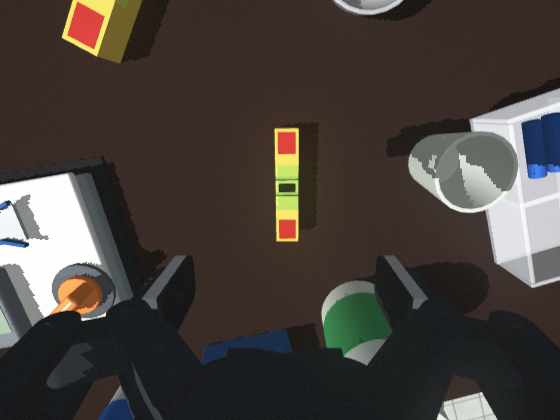

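The wrist view shows the level's red pads at (286,142) and (286,228). They are 92 mm apart, as they should be, and the level's middle is at (570.3, 272). I'll grip it there.

Request:
servo_tool([
  {"travel":[0.18,0.16,-5],"twist":[0,0,0.005],"gripper":7},
  {"travel":[0.18,0.16,-10],"twist":[0,0,0.005],"gripper":6},
  {"travel":[0.18,0.16,-15],"twist":[0,0,0.005],"gripper":5},
  {"travel":[0.18,0.16,-18.5],"twist":[0,0,0.005],"gripper":4.5},
  {"travel":[0.18,0.16,-19.3],"twist":[0,0,0.005],"gripper":4},
  {"travel":[0.18,0.16,-19.3],"twist":[0,0,0.005],"gripper":0},
  {"travel":[0.18,0.16,-19.3],"twist":[0,0,0.005],"gripper":0},
  {"travel":[0.18,0.16,-19.3],"twist":[0,0,0.005],"gripper":0},
  {"travel":[0.18,0.16,-19.3],"twist":[0,0,0.005],"gripper":0},
])

```text
clock: 3.58
position: [571.0, 273.2, 9.5]
eef_rot: [[-0.946, 0.325, 0.002], [0.325, 0.946, 0.001], [-0.001, 0.001, -1.0]]
wrist_force: [-1.2, -1.1, 7.7]
finger_gap: 0.263
grip_force: 62.8
```

Request:
servo_tool([
  {"travel":[0,0,5],"twist":[0,0,0],"gripper":0},
  {"travel":[0,0,10],"twist":[0,0,0.15],"gripper":0},
  {"travel":[-1,-4,15],"twist":[0,0,0.33],"gripper":0},
  {"travel":[-2,-8,17],"twist":[0,0,0.51],"gripper":0},
  {"travel":[-3,-12,17],"twist":[0,0,0.69],"gripper":0},
  {"travel":[-4,-16,17],"twist":[0,0,0.87],"gripper":0},
  {"travel":[-5.5,-20,17],"twist":[0,0,1.05],"gripper":0},
  {"travel":[-5.5,-20,17],"twist":[0,0,1.23],"gripper":0},
  {"travel":[-5.5,-20,17],"twist":[0,0,1.41],"gripper":0},
  {"travel":[-5.5,-20,17],"twist":[0,0,1.59],"gripper":0},
])

```text
clock: 4.82
position: [515.4, 72.9, 178.8]
eef_rot: [[-0.302, -0.953, 0.001], [-0.953, 0.302, 0.0], [-0.0, -0.001, -1.0]]
wrist_force: [0.1, -0.8, -1.3]
finger_gap: 0.265
grip_force: 61.6
```

Request:
servo_tool([
  {"travel":[0,0,0],"twist":[0,0,0.18],"gripper":0},
  {"travel":[0,0,0],"twist":[0,0,0.2],"gripper":0},
  {"travel":[0,0,0],"twist":[0,0,0.2],"gripper":0},
  {"travel":[0,0,0],"twist":[0,0,0.2],"gripper":0},
])

```text
clock: 5.32
position: [515.4, 73.0, 178.4]
eef_rot: [[-0.114, -0.993, 0.0], [-0.993, 0.114, 0.0], [-0.0, -0.0, -1.0]]
wrist_force: [-0.5, 0.6, -1.5]
finger_gap: 0.264
grip_force: 61.6
```

```bash
python3 - <<'E'
from h import *
w=cap('wrist','w2'); s=readout.state(); print(s['position'],s['eef_rot'].round(3),s['joints'],s['wrist_force'])
import pickle; pickle.dump(w,open('w2.pkl','wb'))
E
```

```text
[515.35024727  72.98583393 178.35168639] [[-0.114 -0.994  0.   ]
 [-0.994  0.114 -0.   ]
 [-0.    -0.    -1.   ]] [ 8.06131830e+00  1.54692025e+01 -5.42722077e+00  6.90995365e+01
 -7.96213264e-04 -7.54100123e+01] [ 0.67708723 -0.24577974 -0.80279633]
```

View pics/w2.png

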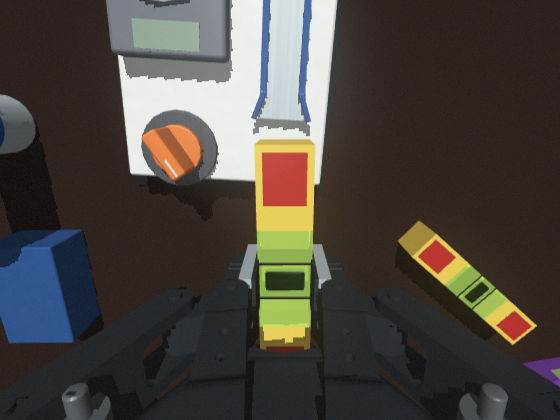

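The wrist view shows the level firmly gripped and the slot dead ahead. The blue rails run from (265,95) and (302,95) upward, the flare ends at (255,118) and (308,120), and the foot's bar is at about (172,152). Next I'll measure the rails.

```bash
cat > rails.py <<'E'
from h import *
def rails(c,zs=(55,60,65,70)):
    h=cv2.cvtColor(c['frame'],cv2.COLOR_BGR2HSV)
    m=cv2.inRange(h,(100,110,50),(125,255,255)); 
    L=[];R=[]
    for v in range(2,92,3):
        u=np.flatnonzero(m[v,245:330])+245
        if len(u)<4: continue
        a=u[u<284];b=u[u>=284]
        if len(a)and len(b): L.append(((a.min()+a.max())/2,v));R.append(((b.min()+b.max())/2,v))
    for z in zs:
        l=np.array([onz(c,p,z)[:2] for p in L]);r=np.array([onz(c,p,z)[:2] for p in R])
        M=(l+r)/2
        d=np.linalg.norm(l-r,axis=1); f=np.polyfit(M[:,1],M[:,0],1)
        print(z,'sep',d[:3].round(1),d[-3:].round(1),'line x=%.4f*y+%.2f'%tuple(f),'yaw',np.degrees(np.arctan(f[0])).round(2),'res',np.abs(np.polyval(f,M[:,1])-M[:,0]).max().round(2), M[0].round(),M[-1].round())
if __name__=='__main__':
    import pickle
    c=pickle.load(open('w2.pkl','rb')); rails(c)
    for n,uv in [('flL',(255,118)),('flR',(309,121)),('rL',(265,95)),('rR',(302,95)),('levfront',(284,143)),]:
        print(n,[onz(c,uv,z).round(1) for z in (55,60,65)])
    # level as held: where front red pad is
    for z in (195,200,205): print([r for r in reds(c,z,300)])
E
python3 rails.py
```

```text
55 sep [31.5 31.9 32. ] [31.6 31.3 31.4] line x=0.1739*y+510.13 yaw 9.86 res 0.25 [496. -79.] [507. -18.]
60 sep [30.9 31.3 31.4] [31.  30.7 30.8] line x=0.1739*y+510.07 yaw 9.86 res 0.25 [497. -78.] [507. -18.]
65 sep [30.3 30.7 30.8] [30.4 30.1 30.2] line x=0.1739*y+510.01 yaw 9.86 res 0.24 [497. -76.] [507. -17.]
70 sep [29.7 30.1 30.2] [29.8 29.5 29.6] line x=0.1739*y+509.95 yaw 9.86 res 0.24 [497. -75.] [507. -17.]
flL [array([532.2,   1.8,  55. ]), array([531.8,   1.9,  60. ]), array([531.3,   1.9,  65. ])]
flR [array([487.6,   9.4,  55. ]), array([488. ,   9.3,  60. ]), array([488.4,   9.2,  65. ])]
rL [array([521.5, -15.2,  55. ]), array([521.3, -14.8,  60. ]), array([521. , -14.5,  65. ])]
rR [array([491.4, -11.7,  55. ]), array([491.7, -11.4,  60. ]), array([492. , -11.2,  65. ])]
levfront [array([510.5,  25. ,  55. ]), array([510.5,  24.6,  60. ]), array([510.4,  24.2,  65. ])]
[(2347, array([284.3, 178.7]), array([510.5,  27.8, 195. ])), (627, array([436.3, 256.3]), array([446.3,  71.1, 195. ])), (507, array([513.6, 325.2]), array([408.2, 112.4, 195. ]))]
[(2347, array([284.3, 178.7]), array([510.4,  26.8, 200. ])), (627, array([436.3, 256.3]), array([448.7,  68.4, 200. ])), (507, array([513.6, 325.2]), array([412.1, 108. , 200. ]))]
[(2347, array([284.3, 178.7]), array([510.2,  25.8, 205. ])), (627, array([436.3, 256.3]), array([451.1,  65.7, 205. ])), (507, array([513.6, 325.2]), array([416. , 103.7, 205. ]))]
```

The slot's yaw is 9.8°. The mouth is at about (506.6,-13.7) and home at about (496.3,-76.7), with the floor at about z 50. The level sits within 0.3 mm of the TCP. I'll line it up in front of the mouth.

Request:
servo_tool([
  {"travel":[0.7,0.2,-3],"twist":[0,0,-0.058],"gripper":0},
  {"travel":[0.7,0.2,-7],"twist":[0,0,-0.058],"gripper":0},
  {"travel":[0.7,0.2,-10],"twist":[0,0,-0.058],"gripper":0},
  {"travel":[0.7,0.2,-11.5],"twist":[0,0,-0.058],"gripper":0},
  {"travel":[0.7,0.2,-11.5],"twist":[0,0,-0.058],"gripper":0},
  {"travel":[0.7,0.2,-11.5],"twist":[0,0,-0.058],"gripper":0},
])

```text
clock: 6.12
position: [523.2, 75.1, 64.5]
eef_rot: [[-0.17, -0.986, 0.002], [-0.986, 0.17, 0.0], [-0.001, -0.002, -1.0]]
wrist_force: [-0.2, 0.2, -1.3]
finger_gap: 0.269
grip_force: 61.7
```

```bash
python3 - <<'E'
from h import *
w=cap('wrist','w3'); s=readout.state(); print(s['position'],s['eef_rot'].round(3),s['wrist_force'])
import pickle; pickle.dump(w,open('w3.pkl','wb'))
print(reds(w,84,300))
E
```

```text
[523.20643917  75.09375249  64.54991978] [[-0.169 -0.986  0.002]
 [-0.986  0.169  0.   ]
 [-0.001 -0.002 -1.   ]] [ 0.14892226  0.39138189 -1.91466655]
[(2352, array([284.4, 178.8]), array([515.6,  29.7,  84. ])), (1380, array([539.8, 318.6]), array([408.6, 115.9,  84. ]))]
```

View pics/w3.png

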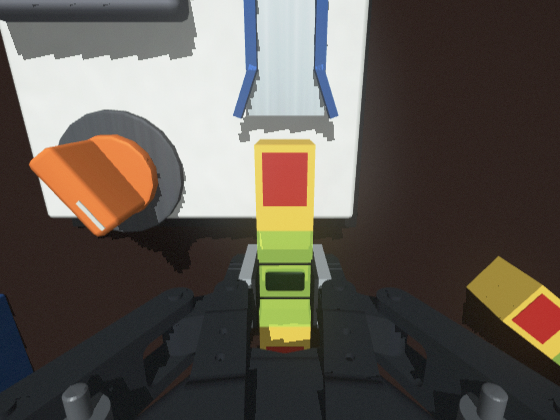

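The slot's midline sits at about u=286 against the level's 284.4. The flare tips are at (237,117) and (336,117), so the level is roughly 1 mm off. I'll quantify that.

```bash
sed -i 's/range(2,92,3)/range(2,VM,3)/; s/^def rails/VM=92\ndef rails/; s/245:330\])+245/225:345])+225/' rails.py; python3 - <<'E'
import pickle,rails
from h import *
rails.VM=62
c=pickle.load(open('w3.pkl','rb')); rails.rails(c,(50,53,56,59,62))
for z in(53,56,59): print(z,[onz(c,p,z).round(1) for p in((237,117),(336,117),(252,70),(320,70))])
s=np.array([523.2,75.1]);d=np.array([-.1695,-.9855])
print([ (s+d*t).round(1) for t in (40,100,154)])
E
```

```text
50 sep [32.7 32.6 32.5] [32.5 32.6 32.7] line x=0.1758*y+510.19 yaw 9.97 res 0.15 [503. -43.] [507. -20.]
53 sep [32.1 32.  31.8] [31.9 32.  32. ] line x=0.1758*y+510.19 yaw 9.97 res 0.14 [503. -42.] [507. -19.]
56 sep [31.5 31.4 31.2] [31.3 31.3 31.4] line x=0.1758*y+510.19 yaw 9.97 res 0.14 [503. -41.] [507. -19.]
59 sep [30.9 30.7 30.6] [30.6 30.7 30.8] line x=0.1758*y+510.19 yaw 9.97 res 0.14 [503. -40.] [507. -18.]
62 sep [30.3 30.1 30. ] [30.  30.1 30.2] line x=0.1758*y+510.19 yaw 9.97 res 0.14 [503. -39.] [507. -18.]
53 [array([534.2,   2. ,  53. ]), array([486.9,  10.2,  53. ]), array([522.8, -17.4,  53. ]), array([491.6, -12. ,  53. ])]
56 [array([533.7,   2.1,  56. ]), array([487.4,  10.1,  56. ]), array([522.6, -16.9,  56. ]), array([492. , -11.7,  56. ])]
59 [array([533.3,   2.1,  59. ]), array([487.8,  10. ,  59. ]), array([522.4, -16.5,  59. ]), array([492.4, -11.3,  59. ])]
[array([516.4,  35.7]), array([506.3, -23.5]), array([497.1, -76.7])]
```

Request:
servo_tool([
  {"travel":[0,0,-0.25],"twist":[0,0,-0.004],"gripper":0},
  {"travel":[-0.26,-1.5,-0.25],"twist":[0,0,-0.004],"gripper":0},
  {"travel":[-0.52,-3.0,-0.25],"twist":[0,0,-0.004],"gripper":0},
  {"travel":[-0.78,-4.5,-0.25],"twist":[0,0,-0.004],"gripper":0},
  {"travel":[-1.04,-6.0,-0.25],"twist":[0,0,-0.004],"gripper":0},
  {"travel":[-1.2,-7.0,-0.25],"twist":[0,0,-0.004],"gripper":0},
  {"travel":[-1.2,-7.0,-0.25],"twist":[0,0,-0.004],"gripper":0},
  {"travel":[-1.2,-7.0,-0.25],"twist":[0,0,-0.004],"gripper":0},
])

```text
clock: 7.18
position: [510.4, 5.2, 60.8]
eef_rot: [[-0.173, -0.985, 0.0], [-0.985, 0.173, 0.0], [-0.0, -0.0, -1.0]]
wrist_force: [1.1, 0.3, -1.9]
finger_gap: 0.27
grip_force: 61.6
```

Request:
servo_tool([
  {"travel":[-0.25,-1.5,0],"twist":[0,0,0],"gripper":0},
  {"travel":[-0.52,-3.0,0],"twist":[0,0,0],"gripper":0},
  {"travel":[-0.78,-4.5,0],"twist":[0,0,0],"gripper":0},
  {"travel":[-0.97,-5.6,0],"twist":[0,0,0],"gripper":0},
  {"travel":[-0.97,-5.6,0],"twist":[0,0,0],"gripper":0},
  {"travel":[-0.97,-5.6,0],"twist":[0,0,0],"gripper":0},
])

```text
clock: 7.92
position: [500.7, -50.9, 60.8]
eef_rot: [[-0.173, -0.985, 0.0], [-0.985, 0.173, 0.0], [-0.0, -0.0, -1.0]]
wrist_force: [-0.1, 0.2, -1.1]
finger_gap: 0.263
grip_force: 61.6
```

```bash
python3 - <<'E'
from h import *
s=readout.state(); print(s['position'],s['eef_rot'].round(3),s['wrist_force'],s['torque'])
w=cap('wrist','w4')
cv2.imwrite('pics/w4s.png',cv2.resize(w['frame'][0:300],(560,300)))
E
```

```text
[500.69462333 -50.91287043  60.82596052] [[-0.173 -0.985  0.   ]
 [-0.985  0.173  0.   ]
 [-0.    -0.    -1.   ]] [-0.06455807  0.19912477 -1.14466507] [ 0.05389446  0.01844728 -0.01820884]
```

View pics/w4s.png

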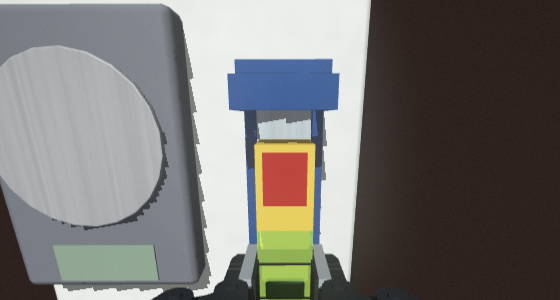

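The wrist view shows the level between the rails, with its front at v=142 and the bridge ahead at v of about 75–110. It is centred and nothing touches. I'll push it home.

Request:
servo_tool([
  {"travel":[-0.17,-1.0,0],"twist":[0,0,0],"gripper":0},
  {"travel":[-0.34,-2.0,0],"twist":[0,0,0],"gripper":0},
  {"travel":[-0.4,-2.3,0],"twist":[0,0,0],"gripper":0},
  {"travel":[-0.42,-2.45,0],"twist":[0,0,0],"gripper":0},
  {"travel":[-0.42,-2.45,0],"twist":[0,0,0],"gripper":0},
])

```text
clock: 8.6
position: [496.5, -75.5, 60.8]
eef_rot: [[-0.173, -0.985, 0.0], [-0.985, 0.173, 0.0], [-0.0, -0.0, -1.0]]
wrist_force: [-0.5, -0.1, -1.7]
finger_gap: 0.266
grip_force: 61.6
```

Request:
servo_tool([
  {"travel":[-0.03,-0.15,0],"twist":[0,0,0],"gripper":0},
  {"travel":[-0.03,-0.15,0],"twist":[0,0,0],"gripper":0},
])

```text
clock: 8.85
position: [496.1, -77.0, 60.8]
eef_rot: [[-0.173, -0.985, -0.0], [-0.985, 0.173, 0.0], [0.0, 0.0, -1.0]]
wrist_force: [-0.2, -0.4, -2.3]
finger_gap: 0.264
grip_force: 61.6
```

Request:
servo_tool([
  {"travel":[-0.02,-0.1,0],"twist":[0,0,0],"gripper":0},
  {"travel":[-0.04,-0.2,0],"twist":[0,0,0],"gripper":0},
  {"travel":[-0.04,-0.2,0],"twist":[0,0,0],"gripper":0},
])

```text
clock: 9.22
position: [496.0, -77.7, 60.9]
eef_rot: [[-0.172, -0.985, 0.001], [-0.985, 0.172, 0.003], [-0.003, -0.0, -1.0]]
wrist_force: [0.9, 11.7, 1.3]
finger_gap: 0.267
grip_force: 61.8
```

The stop is reached, at 11.7 N. Next I'll ease off and set the level down.

Request:
servo_tool([
  {"travel":[0.02,0.12,-0.1],"twist":[0,0,0],"gripper":0},
  {"travel":[0.02,0.12,-0.2],"twist":[0,0,0],"gripper":0},
  {"travel":[0.02,0.12,-0.2],"twist":[0,0,0],"gripper":0},
])

```text
clock: 9.6
position: [496.1, -77.6, 58.9]
eef_rot: [[-0.173, -0.985, 0.0], [-0.985, 0.173, 0.001], [-0.001, -0.0, -1.0]]
wrist_force: [0.3, 5.8, 1.3]
finger_gap: 0.263
grip_force: 62.1
```

Request:
servo_tool([
  {"travel":[0,0,0],"twist":[0,0,0],"gripper":4},
  {"travel":[0,0,0],"twist":[0,0,0],"gripper":4},
  {"travel":[0,0,0],"twist":[0,0,0],"gripper":4},
  {"travel":[0,0,4],"twist":[0,0,0],"gripper":4},
  {"travel":[0.5,2.5,7],"twist":[0,0,0],"gripper":2},
  {"travel":[0.8,4.6,7],"twist":[0,0,0],"gripper":0},
  {"travel":[0.8,4.6,7],"twist":[0,0,0],"gripper":0},
  {"travel":[0.8,4.6,7],"twist":[0,0,0],"gripper":0},
])

```text
clock: 10.6
position: [503.6, -32.3, 128.5]
eef_rot: [[-0.173, -0.985, -0.001], [-0.985, 0.173, -0.0], [0.0, 0.001, -1.0]]
wrist_force: [0.9, -0.1, 0.6]
finger_gap: -0.0
grip_force: 0.0
```

```bash
python3 - <<'E'
from h import *
s=readout.state(); print(s['position'],s['wrist_force'],s['finger_gap'])
w=cap('wrist','w5'); print(reds(w,80,200))
import pickle; pickle.dump(w,open('w5.pkl','wb'))
E
```

```text
[503.61041364 -32.27244124 128.46527925] [ 0.9261779  -0.10190765  0.56758528] -0.0001977293022444956
[(826, array([283.9, 226.8]), array([504.2, -32.2,  80. ]))]
```

View pics/w5.png

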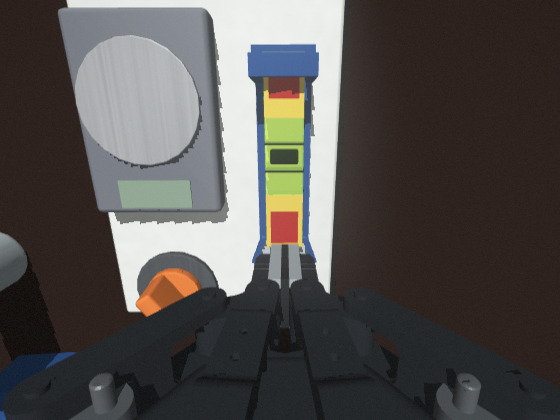

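The level is home, with its outer pad at (284,227) directly under the shut fingers. The black lines are at v of about 144 and 170, with the bubble between them at v of about 156. That reading is unpressed, so it is false. I'll press the pad now.

Request:
servo_tool([
  {"travel":[0.03,0,-3],"twist":[0,0,0],"gripper":0},
  {"travel":[0.03,0,-4.4],"twist":[0,0,0],"gripper":0},
  {"travel":[0.03,0,-4.8],"twist":[0,0,0],"gripper":0},
  {"travel":[0.03,0,-5.0],"twist":[0,0,0],"gripper":0},
])

```text
clock: 11.15
position: [504.4, -32.0, 79.1]
eef_rot: [[-0.173, -0.985, 0.0], [-0.985, 0.173, -0.0], [-0.0, -0.0, -1.0]]
wrist_force: [-1.2, -0.0, 2.0]
finger_gap: 0.0
grip_force: 0.9
```

Request:
servo_tool([
  {"travel":[0,0,-0.1],"twist":[0,0,0],"gripper":0},
  {"travel":[0,0,-0.2],"twist":[0,0,0],"gripper":0},
  {"travel":[0,0,-0.3],"twist":[0,0,0],"gripper":0},
  {"travel":[0,0,-0.3],"twist":[0,0,0],"gripper":0},
])

```text
clock: 11.65
position: [504.6, -31.7, 76.1]
eef_rot: [[-0.173, -0.985, 0.001], [-0.985, 0.173, 0.0], [-0.0, -0.001, -1.0]]
wrist_force: [1.6, 3.1, 4.1]
finger_gap: 0.002
grip_force: 2.2
```

Request:
servo_tool([
  {"travel":[0,0,-0.1],"twist":[0,0,0],"gripper":0},
  {"travel":[0,0,-0.15],"twist":[0,0,0],"gripper":0},
  {"travel":[0,0,-0.15],"twist":[0,0,0],"gripper":0},
])

```text
clock: 12.02
position: [504.8, -31.6, 75.1]
eef_rot: [[-0.173, -0.985, 0.001], [-0.985, 0.173, 0.0], [-0.001, -0.001, -1.0]]
wrist_force: [-1.8, 4.6, 15.4]
finger_gap: 0.001
grip_force: 7.8
```

Request:
servo_tool([
  {"travel":[0,0,0],"twist":[0,0,0],"gripper":0},
  {"travel":[0,0,0],"twist":[0,0,0],"gripper":0},
  {"travel":[0,0,0],"twist":[0,0,0],"gripper":0},
  {"travel":[0,0,0],"twist":[0,0,0],"gripper":0},
  {"travel":[0,0,0],"twist":[0,0,0],"gripper":0},
  {"travel":[0,0,0],"twist":[0,0,0],"gripper":0},
  {"travel":[0,0,0],"twist":[0,0,0],"gripper":0},
  {"travel":[0,0,0],"twist":[0,0,0],"gripper":0},
  {"travel":[0,0,0],"twist":[0,0,0],"gripper":0},
  {"travel":[0,0,0],"twist":[0,0,0],"gripper":0},
])

```text
clock: 13.28
position: [504.8, -31.6, 75.1]
eef_rot: [[-0.173, -0.985, 0.001], [-0.985, 0.173, 0.0], [-0.001, -0.001, -1.0]]
wrist_force: [-1.7, 5.3, 14.8]
finger_gap: 0.002
grip_force: 7.8
```

```bash
python3 - <<'E'
from h import *
import pickle
s=readout.state(); print(s['position'],s['wrist_force'])
w=cap('wrist','w6'); pickle.dump(w,open('w6.pkl','wb'))
a=w['frame'][100:300,200:370]; cv2.imwrite('pics/w6c.png',cv2.resize(a,None,fx=3,fy=3,interpolation=2))
for n in('w5','w6'):
    c=pickle.load(open(n+'.pkl','rb')); print(n,[(v,int(x)) for v,x in enumerate(c['frame'][:,280:289,1].mean(1)) if (130<v<230)])
E
```

```text
[504.80284679 -31.6177011   75.07276073] [-1.72458998  5.26856624 14.75570434]
w5 [(131, 208), (132, 208), (133, 208), (134, 208), (135, 207), (136, 207), (137, 207), (138, 207), (139, 206), (140, 205), (141, 191), (142, 163), (143, 108), (144, 84), (145, 174), (146, 206), (147, 206), (148, 177), (149, 113), (150, 73), (151, 73), (152, 72), (153, 72), (154, 71), (155, 70), (156, 70), (157, 69), (158, 69), (159, 69), (160, 68), (161, 68), (162, 68), (163, 64), (164, 163), (165, 202), (166, 201), (167, 188), (168, 181), (169, 181), (170, 134), (171, 77), (172, 138), (173, 191), (174, 205), (175, 206), (176, 205), (177, 205), (178, 205), (179, 205), (180, 205), (181, 205), (182, 205), (183, 204), (184, 204), (185, 204), (186, 205), (187, 205), (188, 204), (189, 205), (190, 202), (191, 201), (192, 201), (193, 200), (194, 216), (195, 215), (196, 208), (197, 207), (198, 208), (199, 208), (200, 207), (201, 208), (202, 208), (203, 208), (204, 208), (205, 208), (206, 207), (207, 207), (208, 207), (209, 208), (210, 207), (211, 152), (212, 83), (213, 73), (214, 73), (215, 74), (216, 73), (217, 
[... 607 characters left out ...]
 201), (172, 200), (173, 200), (174, 200), (175, 200), (176, 200), (177, 200), (178, 201), (179, 200), (180, 200), (181, 197), (182, 184), (183, 177), (184, 176), (185, 176), (186, 177), (187, 176), (188, 179), (189, 133), (190, 76), (191, 82), (192, 168), (193, 200), (194, 200), (195, 200), (196, 200), (197, 200), (198, 200), (199, 200), (200, 201), (201, 200), (202, 200), (203, 201), (204, 200), (205, 201), (206, 201), (207, 200), (208, 200), (209, 200), (210, 200), (211, 199), (212, 198), (213, 196), (214, 197), (215, 197), (216, 197), (217, 197), (218, 197), (219, 196), (220, 213), (221, 212), (222, 205), (223, 204), (224, 204), (225, 205), (226, 204), (227, 204), (228, 204), (229, 204)]
```

View pics/w6c.png

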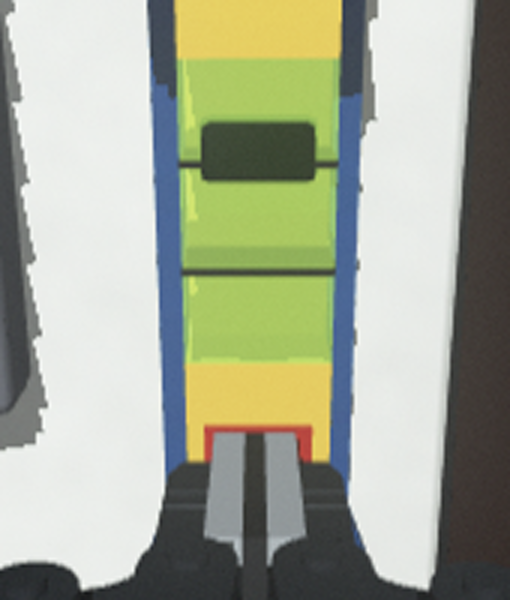

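The pressed bubble spans v 140–160, centred at 150.3, and lies over the far line. The lines are at v=154 and 190, with their middle at about 172. So the bubble is about 10 mm towards the closed end, or −0.040 rad, and the foot needs about +1.58 rad. Next is the foot.

Request:
servo_tool([
  {"travel":[0,0,3],"twist":[0,0,0],"gripper":0},
  {"travel":[0,0,7],"twist":[0,0,0],"gripper":2},
  {"travel":[4,4,10.5],"twist":[0,0,0],"gripper":5},
  {"travel":[8,8,10.5],"twist":[0,0,0],"gripper":5},
  {"travel":[10.6,8.7,10.5],"twist":[0,0,0],"gripper":5},
  {"travel":[10.6,8.7,10.5],"twist":[0,0,0],"gripper":5},
  {"travel":[10.6,8.7,10.5],"twist":[0,0,0],"gripper":5},
])

```text
clock: 14.2
position: [609.6, 54.7, 178.9]
eef_rot: [[-0.173, -0.985, -0.001], [-0.985, 0.173, -0.0], [0.001, 0.001, -1.0]]
wrist_force: [0.2, 0.2, 0.0]
finger_gap: 0.586
grip_force: 0.0
```

```bash
python3 - <<'E'
from h import *
import pickle
s=readout.state(); print(s['position'],s['joints'])
w=cap('wrist','w7'); pickle.dump(w,open('w7.pkl','wb'))
E
```

```text
[609.60591479  54.73414227 178.89895024] [ 5.14230171e+00  2.64450156e+01  1.04667691e+01  7.40810781e+01
 -2.26788135e-02 -7.48703017e+01]
```

View pics/w7.png

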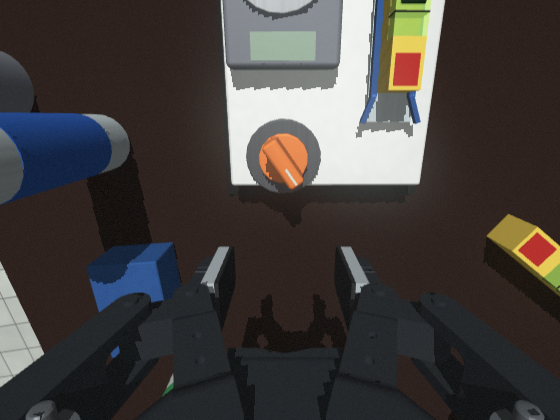

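The foot is at about (283,160), with its bar running from (267,143) to (297,185). The scale, the level and the carton are undisturbed. I'll work out the bar's axis numerically.

```bash
python3 - <<'E'
from h import *
import pickle
c=pickle.load(open('w7.pkl','rb'));f=c['frame'];h=cv2.cvtColor(f,cv2.COLOR_BGR2HSV)
m=cv2.inRange(h,(3,120,60),(20,255,255)); m[:125]=0;m[200:]=0;m[:,:245]=0;m[:,325:]=0
v=np.where(m>0,f[:,:,2],0)
for r in range(132,194,3): print(r,' '.join('%3d'%x for x in v[r,254:314:3]))
g=cv2.inRange(h,(0,0,40),(179,90,130)); g[:112]=0;g[200:]=0;g[:,:240]=0;g[:,326:]=0
k=cv2.findContours(g|m,0,2)[0]; k=max(k,key=cv2.contourArea); e=cv2.fitEllipse(k);print(e)
for z in (55,58,61): print(z,onz(c,e[0],z).round(1))
E
```

```text
132   0   0   0   0   0   0   0   0   0   0   0   0   0   0   0   0   0   0   0   0
135   0   0   0   0   0   0   0 225 244 246 246 246 239   0   0   0   0   0   0   0
138   0   0   0   0   0 233 197 205 179 235 236 235 235 239 238   0   0   0   0   0
141   0   0   0   0 197 192 240 236 159 236 236 235 235 236 235 234   0   0   0   0
144   0   0   0 202 207 243 238 235 219 158 235 234 234 234 233 234 232   0   0   0
147   0   0   0 209 239 233 233 236 234 179 175 234 233 234 234 233 235   0   0   0
150   0   0 159 182 227 230 232 234 235 232 158 218 234 234 234 233 233 231   0   0
153   0   0 232 224 192 228 230 233 235 235 224 158 233 234 234 233 233 232   0   0
156   0   0 232 232 126 212 229 231 233 235 234 186 176 232 233 231 233 232   0   0
159   0   0 231 233 229 160 225 231 231 234 234 232 159 216 232 231 233 232   0   0
162   0   0 228 232 230 121 182 227 230 233 235 235 227 158 231 232 232 232   0   0
165   0   0 204 231 121 121 123 202 228 231 233 234 233 195 165 231 232 226   0   0
168   0   0   0 230 119 122 122 142 222 230 232 234 234 231 163 215 230 152   0   0
171   0   0   0 220 120 121 121 120 175 228 230   0 232 234 227 157 229   0   0   0
174   0   0   0   0 223 118 119 118 118 193 228 227   0 233 232 201 117   0   0   0
177   0   0   0   0   0 184 117 119 117 127 216 230   0 223 233 230 152   0   0   0
180   0   0   0   0   0   0   0 115 118 119 160 228 230   0 232 233 209   0   0   0
183   0   0   0   0   0   0   0   0   0   0   0 183 229 226   0 183   0   0   0   0
186   0   0   0   0   0   0   0   0   0   0   0   0 205 215 143   0   0   0   0   0
189   0   0   0   0   0   0   0   0   0   0   0   0   0   0   0   0   0   0   0   0
192   0   0   0   0   0   0   0   0   0   0   0   0   0   0   0   0   0   0   0   0
((281.422119140625, 162.90530395507812), (77.74896240234375, 87.61187744140625), 16.495569229125977)
55 [606.9  23.6  55. ]
58 [606.8  23.1  58. ]
61 [606.7  22.7  61. ]
```

```bash
python3 - <<'E'
from h import *
import pickle
c=pickle.load(open('w7.pkl','rb'))
for z in (85,89,93):
    C=onz(c,(282.75,163.5),z); a=onz(c,(278,141),z);b=onz(c,(300,174),z); d=b-a
    l=[onz(c,p,z) for p in((262,149),(274,138),(293,187),(302,180))]
    print(z,C.round(1),'ang',np.degrees(np.arctan2(d[1],d[0])).round(1),'len',np.linalg.norm((l[0]+l[1]-l[2]-l[3])/2).round(1),'wid',np.linalg.norm(l[0]-l[1]).round(1),np.linalg.norm(l[2]-l[3]).round(1))
# disc: grey only circle extents
f=c['frame']
print('row160',[int(x) for x in f[160,236:262:2,2]],[int(x) for x in f[160,304:330:2,2]])
print('col283 up',[int(x) for x in f[110:138:2,283,2]],'down',[int(x) for x in f[184:206:2,275,2]])
E
```

```text
85 [604.9  19.8  85. ] ang 113.9 len 38.5 wid 12.4 9.0
89 [604.8  19.3  89. ] ang 113.9 len 37.9 wid 12.2 8.9
93 [604.7  18.7  93. ] ang 113.9 len 37.2 wid 12.0 8.7
row160 [233, 232, 232, 233, 232, 149, 94, 96, 98, 96, 98, 104, 230] [232, 227, 104, 104, 105, 105, 102, 103, 110, 236, 236, 237, 236]
col283 up [240, 240, 239, 239, 190, 116, 108, 108, 109, 106, 106, 105, 241, 239] down [60, 59, 89, 91, 56, 46, 45, 42, 41, 40, 40]
```

The bar's centre (604.8,19.8) agrees with the stand's geometry (604.6,20.3), and its axis is at −66°. I'll grip it.

Request:
servo_tool([
  {"travel":[-0.48,-3.48,0],"twist":[0,0,0.18],"gripper":5},
  {"travel":[-0.48,-3.48,-2],"twist":[0,0,0.36],"gripper":5},
  {"travel":[-0.48,-3.48,-4],"twist":[0,0,0.54],"gripper":5},
  {"travel":[-0.48,-3.48,-6],"twist":[0,0,0.592],"gripper":5},
  {"travel":[-0.48,-3.48,-8.5],"twist":[0,0,0.592],"gripper":5},
  {"travel":[-0.48,-3.48,-10.4],"twist":[0,0,0.592],"gripper":5},
  {"travel":[-0.48,-3.48,-10.9],"twist":[0,0,0.592],"gripper":5},
  {"travel":[-0.48,-3.48,-10.9],"twist":[0,0,0.592],"gripper":5},
])

```text
clock: 15.25
position: [605.2, 20.1, 70.9]
eef_rot: [[0.405, -0.914, 0.0], [-0.914, -0.405, -0.0], [0.0, -0.0, -1.0]]
wrist_force: [-0.1, 0.7, -0.6]
finger_gap: 0.588
grip_force: 0.0
```

Request:
servo_tool([
  {"travel":[0,0,0],"twist":[0,0,0],"gripper":0},
  {"travel":[0,0,0],"twist":[0,0,0],"gripper":0},
  {"travel":[0,0,0],"twist":[0,0,0],"gripper":0},
  {"travel":[0,0,0],"twist":[0,0,0],"gripper":0},
])

```text
clock: 15.75
position: [605.6, 20.2, 71.2]
eef_rot: [[0.406, -0.914, 0.001], [-0.914, -0.406, -0.0], [0.001, -0.001, -1.0]]
wrist_force: [-3.9, -1.8, 7.7]
finger_gap: 0.14
grip_force: 58.8
```

```bash
python3 - <<'E'
from h import *
s=readout.state(); print(s['position'],s['eef_rot'].round(3),s['wrist_force'],s['torque'],s['joints'],s['finger_gap']*85.4)
E
```

```text
[605.5696584   20.24112221  71.20633629] [[ 0.406 -0.914  0.001]
 [-0.914 -0.406 -0.   ]
 [ 0.001 -0.001 -1.   ]] [-3.8657877  -1.83735383  7.69970396] [-0.28018928  0.9336702   0.17856961] [ 1.92577750e+00  2.87250005e+01 -1.90348435e+00  5.93297011e+01
 -2.18536196e-02 -1.12028795e+02] 11.924664794322753
```

Request:
servo_tool([
  {"travel":[0,0,0.09],"twist":[0,0,-0.16],"gripper":0},
  {"travel":[0,0,0.18],"twist":[0,0,-0.32],"gripper":0},
  {"travel":[0,0,0.26],"twist":[0,0,-0.48],"gripper":0},
  {"travel":[0,0,0.35],"twist":[0,0,-0.64],"gripper":0},
  {"travel":[0,0,0.44],"twist":[0,0,-0.8],"gripper":0},
  {"travel":[0,0,0.53],"twist":[0,0,-0.96],"gripper":0},
  {"travel":[0,0,0.62],"twist":[0,0,-1.12],"gripper":0},
  {"travel":[0,0,0.7],"twist":[0,0,-1.28],"gripper":0},
  {"travel":[0,0,0.79],"twist":[0,0,-1.44],"gripper":0},
  {"travel":[0,0,0.87],"twist":[0,0,-1.58],"gripper":0},
])

```text
clock: 17.0
position: [604.2, 19.3, 79.8]
eef_rot: [[-0.92, -0.393, -0.002], [-0.393, 0.92, -0.002], [0.002, -0.001, -1.0]]
wrist_force: [-14.6, -7.7, 16.1]
finger_gap: 0.143
grip_force: 59.7
```

Request:
servo_tool([
  {"travel":[0,0,0],"twist":[0,0,0],"gripper":0},
  {"travel":[0,0,0],"twist":[0,0,0],"gripper":0},
])

```text
clock: 17.25
position: [604.2, 19.3, 79.9]
eef_rot: [[-0.918, -0.397, -0.002], [-0.397, 0.918, -0.002], [0.002, -0.001, -1.0]]
wrist_force: [-16.0, -8.1, 17.0]
finger_gap: 0.139
grip_force: 59.7
```

```bash
python3 - <<'E'
from h import *
s=readout.state(); R=s['eef_rot'];print(s['position'],np.degrees(np.arctan2(R[1,0],R[0,0])),s['wrist_force'],s['torque'],s['joints'])
E
```

```text
[604.20396916  19.25984724  79.85163581] -156.62765874047034 [-16.04371148  -8.05194848  17.01648703] [-1.78037908e+00  2.71979924e+00  2.26584068e-03] [  1.88615006  28.32952967  -1.21817558  60.54670958  -0.11566372
 -21.48617891]
```

Request:
servo_tool([
  {"travel":[0,0,0],"twist":[0,0,0],"gripper":4.5},
  {"travel":[0,0,0],"twist":[0,0,0],"gripper":4.5},
  {"travel":[0,0,3],"twist":[0,0,0],"gripper":4.5},
  {"travel":[0,0,7],"twist":[0,0,0.15],"gripper":3},
  {"travel":[-4,-2,7],"twist":[0,0,0.33],"gripper":0},
  {"travel":[-8,-4,7],"twist":[0,0,0.51],"gripper":0},
  {"travel":[-9.95,-5.12,7],"twist":[0,0,0.69],"gripper":0},
  {"travel":[-9.95,-5.12,7],"twist":[0,0,0.87],"gripper":0},
  {"travel":[-9.95,-5.12,7],"twist":[0,0,0.988],"gripper":0},
  {"travel":[-9.95,-5.12,5],"twist":[0,0,0.988],"gripper":0},
])

```text
clock: 18.5
position: [507.1, -30.8, 130.0]
eef_rot: [[-0.171, -0.985, 0.003], [-0.985, 0.171, -0.0], [-0.0, -0.003, -1.0]]
wrist_force: [1.1, 0.5, -0.8]
finger_gap: 0.001
grip_force: 0.0
```

```bash
python3 - <<'E'
from h import *
s=readout.state(); R=s['eef_rot'];print(s['position'],np.degrees(np.arctan2(R[1,0],R[0,0])),s['wrist_force'],s['finger_gap'])
w=cap('wrist','w8'); print(reds(w,87,150))
E
```

```text
[507.11231862 -30.84417534 129.98867253] -99.86344646498414 [ 1.06396426  0.53202461 -0.8204447 ] 0.0010370696964101382
[(262, array([290.1,  87.2]), array([ 489.6, -115.3,   87. ])), (867, array([289. , 224.5]), array([504.1, -33.8,  87. ]))]
```

Request:
servo_tool([
  {"travel":[-0.15,-0.12,-2],"twist":[0,0,0],"gripper":0},
  {"travel":[-0.15,-0.12,-3.6],"twist":[0,0,0],"gripper":0},
  {"travel":[-0.15,-0.12,-4.2],"twist":[0,0,0],"gripper":0},
  {"travel":[-0.15,-0.12,-4.5],"twist":[0,0,0],"gripper":0},
])

```text
clock: 19.05
position: [504.6, -31.9, 84.2]
eef_rot: [[-0.173, -0.985, 0.0], [-0.985, 0.173, 0.0], [-0.0, -0.0, -1.0]]
wrist_force: [-0.8, 0.8, 2.7]
finger_gap: 0.002
grip_force: 1.2
```

Request:
servo_tool([
  {"travel":[0,0,-0.1],"twist":[0,0,0],"gripper":0},
  {"travel":[0,0,-0.2],"twist":[0,0,0],"gripper":0},
  {"travel":[0,0,-0.3],"twist":[0,0,0],"gripper":0},
  {"travel":[0,0,-0.38],"twist":[0,0,0],"gripper":0},
  {"travel":[0,0,-0.38],"twist":[0,0,0],"gripper":0},
])

```text
clock: 19.68
position: [505.0, -31.8, 81.0]
eef_rot: [[-0.173, -0.985, 0.002], [-0.985, 0.173, 0.0], [-0.001, -0.001, -1.0]]
wrist_force: [-2.0, 4.0, 14.0]
finger_gap: 0.002
grip_force: 6.9
```

Request:
servo_tool([
  {"travel":[0,0,0],"twist":[0,0,0],"gripper":0},
  {"travel":[0,0,0],"twist":[0,0,0],"gripper":0},
  {"travel":[0,0,0],"twist":[0,0,0],"gripper":0},
  {"travel":[0,0,0],"twist":[0,0,0],"gripper":0},
  {"travel":[0,0,0],"twist":[0,0,0],"gripper":0},
  {"travel":[0,0,0],"twist":[0,0,0],"gripper":0},
  {"travel":[0,0,0],"twist":[0,0,0],"gripper":0},
  {"travel":[0,0,0],"twist":[0,0,0],"gripper":0},
  {"travel":[0,0,0],"twist":[0,0,0],"gripper":0},
  {"travel":[0,0,0],"twist":[0,0,0],"gripper":0},
])

```text
clock: 20.92
position: [505.0, -31.8, 81.0]
eef_rot: [[-0.173, -0.985, 0.001], [-0.985, 0.173, 0.0], [-0.001, -0.001, -1.0]]
wrist_force: [-1.7, 3.9, 13.7]
finger_gap: -0.002
grip_force: 6.8
```

```bash
python3 - <<'E'
from h import *
s=readout.state(); print(s['position'],s['wrist_force'])
w=cap('wrist','w9'); p=w['frame'][:,278:290,1].mean(1)
q=(w['frame'][:,266:272,1].mean(1))
print([(v,int(p[v]),int(q[v])) for v in range(130,225) if p[v]<150 or q[v]<150])
print(reds(w,83,60))
t=cap('top','t9')
E
```

```text
[505.01860224 -31.81283609  81.00747015] [-1.73249993  3.91984008 13.70495425]
[(149, 145, 134), (150, 91, 78), (151, 67, 69), (158, 112, 150), (159, 72, 116), (160, 71, 109), (161, 71, 107), (162, 70, 105), (163, 70, 105), (164, 70, 106), (165, 69, 105), (166, 69, 105), (167, 69, 104), (168, 68, 104), (169, 67, 104), (170, 68, 104), (171, 69, 104), (172, 67, 104), (173, 67, 104), (174, 67, 107), (175, 68, 109), (176, 65, 115), (177, 69, 132), (185, 151, 143), (186, 97, 88), (187, 65, 67), (188, 135, 161)]
[(350, array([286. ,  84.2]), array([ 490.1, -114.3,   83. ])), (232, array([286.1, 243.4]), array([502.8, -41.3,  83. ]))]
```

The lines are at v=150.5 and 186.7, and the bubble spans 158–177.5, so it is centred to within 0.5 mm. The press is about 14 N. I'll do a last check that the level is home, then hand in.

```bash
python3 - <<'E'
from h import *
from bench import close_job
w=cap('wrist','w10'); p=onz(w,(285,168.4),82); print(p.round(1))
if abs(p[0]-496.3)<5 and abs(p[1]+77.3)<5: print(close_job())
E
```

```text
[496.9 -78.3  82. ]
the job is handed in; nothing more can be done
None
```

The job is handed in: the level is home against the stop, the foot is turned about 1.58 rad clockwise, and the fingers still press the outer pad with about 14 N. The bubble reads within about 0.5 mm of centre; I saw no bystander disturbed, but didn't measure them again at the end.

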